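Load the chip carrier from the storage tray, position for position

ROBOT

A 6-joint arm with a two-finger parallel gripper is mounted at the origin on a cart in front of the work surface, level with it; the furniture and walls round the work are solid. World frame = base frame: x ahead of the robot, y to its left, z up, the work surface at z = 0. Lengths are in mm, angles in rad, forces in N, time in s.
With the tool pointing down it reaches from about 400 to 925 mm from the base axis. Payload 12.5 kg.
Tool frame: the origin (TCP) lies on the centre line of the jaws, within the pads' length; the fingertips stand 8 mm ahead of it and the grasp point (between the pads) lies 11 mm behind it; z points along the fingers, x is the direction in which the jaws open and shut, and the axes are right-handed (so a half turn about z gives the same grasp; the last joint's range is limited). The gripper opens to 95 mm and grips with 3 to 60 N. Pads are 20 mm wide; open, the fingers measure 119 mm over their backs; the gripper's body (75 mm by 180 mm) begins 59 mm behind the grasp point.
Start: joints at [-1.283, 0.491, 1.559, -0, 1.092, -0.106], TCP at [239.836, -577.169, 222.661] pointing down, gripper open.
Joint ranges: [-3.1, 3.1], [-0.84, 2.19], [0.05, 2.79], [-1.13, 4.28], [0.06, 2.93], [-2.69, 2.69]. Speed limits (rad/s): [2.22, 2.22, 2.79, 3.14, 3.14, 3.14].

INTERFACE

Orientations are given as [roll, pitch, yaw] about the fixed x, y, z axes, in that order (R = Rz(yaw) Ry(pitch) Rx(roll)).
In Python, from cell import env gives the robot as it stands. The module is installed in compiled form; this text tells all that it offers.
- The arm moves only by the tool send_rows, never from a script. Its argument "moves" is a list that holds one entry, the list of rows, each a list of 6 numbers: the shift along the tool's x, y, z as a fraction of full scale, then the turn, a rotation vector about the tool's x, y, z as a fraction of full scale. A call has 1 to 12 rows; each row is the pose to reach, as a shift and turn from the pose commanded when the call began, along the tool's axes at that moment; what a row does not reach only later rows make up. Full scale, the value 1, is 0.3 m for a shift and 90 degrees for a turn. A row lasts 1/12 s, in which the tool goes at most 41.7 mm and 7.16 degrees, less where a joint would pass 70% of its speed; a pose out of reach is approached as far as the arm can. A call with a number of a shift or a turn outside -1 to 1 is refused whole. A call with a gripper value outside its range is refused whole. "grip" is the gripper's target within -1 to 1 (shut at 1, half-way at 0, fully open at -1), set as the call begins (left out, the last holds). The fingers move at their own pace and stop on an object; the grip force is fixed at half the most. Time passes only in rows, so rows that repeat a pose let the fingers close. It gives the time, the measured TCP pose, the force and the opening at its end, in the units of the state.
- env.state(): the state, without advancing time (a new reading comes with each control period).
- env.read_camera(name): name is "scene" or "side" or "wrist"; returns a dict with "image" (400x640x3 uint8, red, green, blue), "mtx" (3x3 intrinsics, pixels), "T" (4x4, takes a point from camera to world coordinates); the wrist camera has in their place "mount" (4x4, takes a point from camera to tool coordinates, whose origin is the TCP and whose axes are the tool frame's). Camera axes: x right, y up, looking along -z (the intrinsics and any distortion apply to the point x, -y, -z); pixel columns grow to the right and rows downward; lengths in mm; the calibration is good to about 2 mm. The wrist camera is an equidistant fisheye: a pixel r from the principal point sees the ray r / f radians off the axis. A picture is of the moment at which its call begins: read the wrist's pose just before it. There is no depth.
- env.job_done(): hands the job in, once; it reports no verdict.
Trained networks look in the newest picture that a camera, given by its name, has taken for a name from the list of things; names that differ only in an ending like _2 or _b are one class to them, and where a whole thing is asked for, a point or a joint stands for the part that bears it (a point fixed in the world has none). Each returns a list of dicts, best first, with "confidence" (0 to 1); they miss things now and then, are a little off and sometimes report something else, mostly with a low value. They report only what shows in the picture. A call takes as long as a camera call. They do not tell look-alikes from the thing itself.
- env.look_for(camera, thing): "xy" ([column, row] in pixels, amid what is visible of it).
- env.outline_of(camera, thing): "region" (400x640 bool, what is visible of it) and "xy" ([column, row] in pixels, amid what is visible of it).
The state is a dict: "t": time; "joints": joint angles; "qvel": joint speeds; "tau": joint torques, N m; "eef_pos": TCP position; "tcp_rot": TCP orientation; "ft_force": force on the tool from outside, world axes, zero at the start; "moment": the same for the moment, N m; "opening": opening from 0.0 (shut) to 1.0 (fully open).
Only numpy, scipy, OpenCV 4.12 (cv2) and the standard library are available. Lean on these libraries where they do the work, as an engineer would, in place of code of your own. Each camera call takes 0.05 s, during which the arm holds its last target. There are 200 camera calls.

TASK

Move the four chip packs from the grey storage tray into the same positions of the aluminium carrier, because the test program finds each chip by its position: position 1 is the nest next to the pull handle on either holder (the tray's loop, the carrier's ring), and the others follow in a row. Take each pack straight across, keeping it level, never putting it on the bench or into a wrong nest of the carrier on the way, and set it down gently so that it lies flat inside its nest.

Things in the scene. Friction and masses are not known exactly. Their poses are not given: they have to be found in the camera images.
- storage_tray: Filled holder: grey plastic tray, 286 x 84 mm, fixed; loop handle (24 mm) at its +x end. Nest centres at x = +105, +35, -35, -105 mm: positions 1, 2, 3, 4; floors 6 mm over the underside. Nest 67 mm along x, 68 along y; ribs and corner lips 5.5 mm over the floor; middle 43 mm of each long side open for fingers closing along y. Origin: underside, centre of the row; z up.
- carrier: Empty holder: aluminium plate, 286 x 84 mm, fixed. Nest centres at x = 105, 35, -35, -105 mm, numbered from the end that has the finger ring (may be +x or -x); floors 6 mm over the underside. Nest 67 mm along x, 68 along y; ribs and corner lips 5.5 mm over the floor; middle 43 mm of each long side open for fingers closing along y. Origin: underside, centre of the row; z up.
- finger_ring: Pull handle of the carrier: flat dark steel ring, 46 mm across with a 26 mm hole, 5 mm thick, fixed to one end of the carrier (sticks out 26 mm; two short rubber bumpers are at the other end), 146 mm from the carrier's centre; position 1 is the nest next to it. Origin: centre of the ring, underside.
- gel_box_dark: Closed sample box, black base and clear lid, 52 x 52 mm (4 mm catch on the -x side), 24 mm high, 50 g. Starts in a nest of the storage tray, square to it within 0.06 rad, its x along the row; free to grip only across the row (its y sides). Origin: centre of the underside; z up.
- gel_box_clear: Closed sample box, clear base and lid, 52 x 52 mm (4 mm catch on the -x side), 24 mm high, 50 g. Starts in a nest of the storage tray, square to it within 0.06 rad, its x along the row; free to grip only across the row (its y sides). Origin: centre of the underside; z up.
- waffle_dark: Open black waffle tray with small chips, 51 x 51 mm, 8 mm high, 30 g. Starts in a nest of the storage tray, square to it within 0.06 rad, its x along the row; free to grip only across the row (its y sides). Origin: centre of the underside; z up.
- waffle_light: Open white waffle tray with small chips, 51 x 51 mm, 8 mm high, 30 g. Starts in a nest of the storage tray, square to it within 0.06 rad, its x along the row; free to grip only across the row (its y sides). Origin: centre of the underside; z up.
Things that resemble listed ones, but are neither listed nor needed, are in the scene too. What is shaped like the gel_box_dark but turquoise is not meant.

How it is judged (in metres and radians):
At the end, for the whole second after the job is handed in: Each carrier nest holds one pack, centred within 9.5 mm along and across the row, flat on the nest floor (3 mm, 0.06 rad), released and at rest; no pack was set down in a position whose own pack was still in the tray, so the order is kept (((x of gel_box_dark in the frame of carrier between 0.0955 and 0.1145 m and y of gel_box_dark in the frame of carrier between -0.0095 and 0.0095 m and z of gel_box_dark in the frame of carrier between 0.003 and 0.009 m) or (x of gel_box_clear in the frame of carrier between 0.0955 and 0.1145 m and y of gel_box_clear in the frame of carrier between -0.0095 and 0.0095 m and z of gel_box_clear in the frame of carrier between 0.003 and 0.009 m) or (x of waffle_dark in the frame of carrier between 0.0955 and 0.1145 m and y of waffle_dark in the frame of carrier between -0.0095 and 0.0095 m and z of waffle_dark in the frame of carrier between 0.003 and 0.009 m) or (x of waffle_light in the frame of carrier between 0.0955 and 0.1145 m and y of waffle_light in the frame of carrier between -0.0095 and 0.0095 m and z of waffle_light in the frame of carrier between 0.003 and 0.009 m)) and ((x of gel_box_dark in the frame of carrier between 0.0255 and 0.0445 m and y of gel_box_dark in the frame of carrier between -0.0095 and 0.0095 m and z of gel_box_dark in the frame of carrier between 0.003 and 0.009 m) or (x of gel_box_clear in the frame of carrier between 0.0255 and 0.0445 m and y of gel_box_clear in the frame of carrier between -0.0095 and 0.0095 m and z of gel_box_clear in the frame of carrier between 0.003 and 0.009 m) or (x of waffle_dark in the frame of carrier between 0.0255 and 0.0445 m and y of waffle_dark in the frame of carrier between -0.0095 and 0.0095 m and z of waffle_dark in the frame of carrier between 0.003 and 0.009 m) or (x of waffle_light in the frame of carrier between 0.0255 and 0.0445 m and y of waffle_light in the frame of carrier between -0.0095 and 0.0095 m and z of waffle_light in the frame of carrier between 0.003 and 0.009 m)) and ((x of gel_box_dark in the frame of carrier between -0.0445 and -0.0255 m and y of gel_box_dark in the frame of carrier between -0.0095 and 0.0095 m and z of gel_box_dark in the frame of carrier between 0.003 and 0.009 m) or (x of gel_box_clear in the frame of carrier between -0.0445 and -0.0255 m and y of gel_box_clear in the frame of carrier between -0.0095 and 0.0095 m and z of gel_box_clear in the frame of carrier between 0.003 and 0.009 m) or (x of waffle_dark in the frame of carrier between -0.0445 and -0.0255 m and y of waffle_dark in the frame of carrier between -0.0095 and 0.0095 m and z of waffle_dark in the frame of carrier between 0.003 and 0.009 m) or (x of waffle_light in the frame of carrier between -0.0445 and -0.0255 m and y of waffle_light in the frame of carrier between -0.0095 and 0.0095 m and z of waffle_light in the frame of carrier between 0.003 and 0.009 m)) and ((x of gel_box_dark in the frame of carrier between -0.1145 and -0.0955 m and y of gel_box_dark in the frame of carrier between -0.0095 and 0.0095 m and z of gel_box_dark in the frame of carrier between 0.003 and 0.009 m) or (x of gel_box_clear in the frame of carrier between -0.1145 and -0.0955 m and y of gel_box_clear in the frame of carrier between -0.0095 and 0.0095 m and z of gel_box_clear in the frame of carrier between 0.003 and 0.009 m) or (x of waffle_dark in the frame of carrier between -0.1145 and -0.0955 m and y of waffle_dark in the frame of carrier between -0.0095 and 0.0095 m and z of waffle_dark in the frame of carrier between 0.003 and 0.009 m) or (x of waffle_light in the frame of carrier between -0.1145 and -0.0955 m and y of waffle_light in the frame of carrier between -0.0095 and 0.0095 m and z of waffle_light in the frame of carrier between 0.003 and 0.009 m)) and angle between each of gel_box_dark, gel_box_clear, waffle_dark, waffle_light's own z axis and vertical below 0.06 rad and linear speed of each of gel_box_dark, gel_box_clear, waffle_dark, waffle_light below 0.02 m/s and angular speed of each of gel_box_dark, gel_box_clear, waffle_dark, waffle_light below 0.2 rad/s); the robot touches nothing.
It fails at once if a pack was set down in a position of the carrier while the same position of the storage tray still held its own pack (wrong place in the row) ((x of finger_ring in the frame of carrier above 0 m and ((x of gel_box_dark in the frame of carrier between 0.08 and 0.13 m and y of gel_box_dark in the frame of carrier between -0.025 and 0.025 m and z of gel_box_dark in the frame of carrier below 0.014 m) or (x of gel_box_clear in the frame of carrier between 0.08 and 0.13 m and y of gel_box_clear in the frame of carrier between -0.025 and 0.025 m and z of gel_box_clear in the frame of carrier below 0.014 m) or (x of waffle_dark in the frame of carrier between 0.08 and 0.13 m and y of waffle_dark in the frame of carrier between -0.025 and 0.025 m and z of waffle_dark in the frame of carrier below 0.014 m) or (x of waffle_light in the frame of carrier between 0.08 and 0.13 m and y of waffle_light in the frame of carrier between -0.025 and 0.025 m and z of waffle_light in the frame of carrier below 0.014 m)) and ((x of gel_box_dark in the frame of storage_tray between 0.08 and 0.13 m and y of gel_box_dark in the frame of storage_tray between -0.025 and 0.025 m and z of gel_box_dark in the frame of storage_tray below 0.014 m) or (x of gel_box_clear in the frame of storage_tray between 0.08 and 0.13 m and y of gel_box_clear in the frame of storage_tray between -0.025 and 0.025 m and z of gel_box_clear in the frame of storage_tray below 0.014 m) or (x of waffle_dark in the frame of storage_tray between 0.08 and 0.13 m and y of waffle_dark in the frame of storage_tray between -0.025 and 0.025 m and z of waffle_dark in the frame of storage_tray below 0.014 m) or (x of waffle_light in the frame of storage_tray between 0.08 and 0.13 m and y of waffle_light in the frame of storage_tray between -0.025 and 0.025 m and z of waffle_light in the frame of storage_tray below 0.014 m))) or (x of finger_ring in the frame of carrier above 0 m and ((x of gel_box_dark in the frame of carrier between 0.01 and 0.06 m and y of gel_box_dark in the frame of carrier between -0.025 and 0.025 m and z of gel_box_dark in the frame of carrier below 0.014 m) or (x of gel_box_clear in the frame of carrier between 0.01 and 0.06 m and y of gel_box_clear in the frame of carrier between -0.025 and 0.025 m and z of gel_box_clear in the frame of carrier below 0.014 m) or (x of waffle_dark in the frame of carrier between 0.01 and 0.06 m and y of waffle_dark in the frame of carrier between -0.025 and 0.025 m and z of waffle_dark in the frame of carrier below 0.014 m) or (x of waffle_light in the frame of carrier between 0.01 and 0.06 m and y of waffle_light in the frame of carrier between -0.025 and 0.025 m and z of waffle_light in the frame of carrier below 0.014 m)) and ((x of gel_box_dark in the frame of storage_tray between 0.01 and 0.06 m and y of gel_box_dark in the frame of storage_tray between -0.025 and 0.025 m and z of gel_box_dark in the frame of storage_tray below 0.014 m) or (x of gel_box_clear in the frame of storage_tray between 0.01 and 0.06 m and y of gel_box_clear in the frame of storage_tray between -0.025 and 0.025 m and z of gel_box_clear in the frame of storage_tray below 0.014 m) or (x of waffle_dark in the frame of storage_tray between 0.01 and 0.06 m and y of waffle_dark in the frame of storage_tray between -0.025 and 0.025 m and z of waffle_dark in the frame of storage_tray below 0.014 m) or (x of waffle_light in the frame of storage_tray between 0.01 and 0.06 m and y of waffle_light in the frame of storage_tray between -0.025 and 0.025 m and z of waffle_light in the frame of storage_tray below 0.014 m))) or (x of finger_ring in the frame of carrier above 0 m and ((x of gel_box_dark in the frame of carrier between -0.06 and -0.01 m and y of gel_box_dark in the frame of carrier between -0.025 and 0.025 m and z of gel_box_dark in the frame of carrier below 0.014 m) or (x of gel_box_clear in the frame of carrier between -0.06 and -0.01 m and y of gel_box_clear in the frame of carrier between -0.025 and 0.025 m and z of gel_box_clear in the frame of carrier below 0.014 m) or (x of waffle_dark in the frame of carrier between -0.06 and -0.01 m and y of waffle_dark in the frame of carrier between -0.025 and 0.025 m and z of waffle_dark in the frame of carrier below 0.014 m) or (x of waffle_light in the frame of carrier between -0.06 and -0.01 m and y of waffle_light in the frame of carrier between -0.025 and 0.025 m and z of waffle_light in the frame of carrier below 0.014 m)) and ((x of gel_box_dark in the frame of storage_tray between -0.06 and -0.01 m and y of gel_box_dark in the frame of storage_tray between -0.025 and 0.025 m and z of gel_box_dark in the frame of storage_tray below 0.014 m) or (x of gel_box_clear in the frame of storage_tray between -0.06 and -0.01 m and y of gel_box_clear in the frame of storage_tray between -0.025 and 0.025 m and z of gel_box_clear in the frame of storage_tray below 0.014 m) or (x of waffle_dark in the frame of storage_tray between -0.06 and -0.01 m and y of waffle_dark in the frame of storage_tray between -0.025 and 0.025 m and z of waffle_dark in the frame of storage_tray below 0.014 m) or (x of waffle_light in the frame of storage_tray between -0.06 and -0.01 m and y of waffle_light in the frame of storage_tray between -0.025 and 0.025 m and z of waffle_light in the frame of storage_tray below 0.014 m))) or (x of finger_ring in the frame of carrier above 0 m and ((x of gel_box_dark in the frame of carrier between -0.13 and -0.08 m and y of gel_box_dark in the frame of carrier between -0.025 and 0.025 m and z of gel_box_dark in the frame of carrier below 0.014 m) or (x of gel_box_clear in the frame of carrier between -0.13 and -0.08 m and y of gel_box_clear in the frame of carrier between -0.025 and 0.025 m and z of gel_box_clear in the frame of carrier below 0.014 m) or (x of waffle_dark in the frame of carrier between -0.13 and -0.08 m and y of waffle_dark in the frame of carrier between -0.025 and 0.025 m and z of waffle_dark in the frame of carrier below 0.014 m) or (x of waffle_light in the frame of carrier between -0.13 and -0.08 m and y of waffle_light in the frame of carrier between -0.025 and 0.025 m and z of waffle_light in the frame of carrier below 0.014 m)) and ((x of gel_box_dark in the frame of storage_tray between -0.13 and -0.08 m and y of gel_box_dark in the frame of storage_tray between -0.025 and 0.025 m and z of gel_box_dark in the frame of storage_tray below 0.014 m) or (x of gel_box_clear in the frame of storage_tray between -0.13 and -0.08 m and y of gel_box_clear in the frame of storage_tray between -0.025 and 0.025 m and z of gel_box_clear in the frame of storage_tray below 0.014 m) or (x of waffle_dark in the frame of storage_tray between -0.13 and -0.08 m and y of waffle_dark in the frame of storage_tray between -0.025 and 0.025 m and z of waffle_dark in the frame of storage_tray below 0.014 m) or (x of waffle_light in the frame of storage_tray between -0.13 and -0.08 m and y of waffle_light in the frame of storage_tray between -0.025 and 0.025 m and z of waffle_light in the frame of storage_tray below 0.014 m))) or (x of finger_ring in the frame of carrier below 0 m and ((x of gel_box_dark in the frame of carrier between -0.13 and -0.08 m and y of gel_box_dark in the frame of carrier between -0.025 and 0.025 m and z of gel_box_dark in the frame of carrier below 0.014 m) or (x of gel_box_clear in the frame of carrier between -0.13 and -0.08 m and y of gel_box_clear in the frame of carrier between -0.025 and 0.025 m and z of gel_box_clear in the frame of carrier below 0.014 m) or (x of waffle_dark in the frame of carrier between -0.13 and -0.08 m and y of waffle_dark in the frame of carrier between -0.025 and 0.025 m and z of waffle_dark in the frame of carrier below 0.014 m) or (x of waffle_light in the frame of carrier between -0.13 and -0.08 m and y of waffle_light in the frame of carrier between -0.025 and 0.025 m and z of waffle_light in the frame of carrier below 0.014 m)) and ((x of gel_box_dark in the frame of storage_tray between 0.08 and 0.13 m and y of gel_box_dark in the frame of storage_tray between -0.025 and 0.025 m and z of gel_box_dark in the frame of storage_tray below 0.014 m) or (x of gel_box_clear in the frame of storage_tray between 0.08 and 0.13 m and y of gel_box_clear in the frame of storage_tray between -0.025 and 0.025 m and z of gel_box_clear in the frame of storage_tray below 0.014 m) or (x of waffle_dark in the frame of storage_tray between 0.08 and 0.13 m and y of waffle_dark in the frame of storage_tray between -0.025 and 0.025 m and z of waffle_dark in the frame of storage_tray below 0.014 m) or (x of waffle_light in the frame of storage_tray between 0.08 and 0.13 m and y of waffle_light in the frame of storage_tray between -0.025 and 0.025 m and z of waffle_light in the frame of storage_tray below 0.014 m))) or (x of finger_ring in the frame of carrier below 0 m and ((x of gel_box_dark in the frame of carrier between -0.06 and -0.01 m and y of gel_box_dark in the frame of carrier between -0.025 and 0.025 m and z of gel_box_dark in the frame of carrier below 0.014 m) or (x of gel_box_clear in the frame of carrier between -0.06 and -0.01 m and y of gel_box_clear in the frame of carrier between -0.025 and 0.025 m and z of gel_box_clear in the frame of carrier below 0.014 m) or (x of waffle_dark in the frame of carrier between -0.06 and -0.01 m and y of waffle_dark in the frame of carrier between -0.025 and 0.025 m and z of waffle_dark in the frame of carrier below 0.014 m) or (x of waffle_light in the frame of carrier between -0.06 and -0.01 m and y of waffle_light in the frame of carrier between -0.025 and 0.025 m and z of waffle_light in the frame of carrier below 0.014 m)) and ((x of gel_box_dark in the frame of storage_tray between 0.01 and 0.06 m and y of gel_box_dark in the frame of storage_tray between -0.025 and 0.025 m and z of gel_box_dark in the frame of storage_tray below 0.014 m) or (x of gel_box_clear in the frame of storage_tray between 0.01 and 0.06 m and y of gel_box_clear in the frame of storage_tray between -0.025 and 0.025 m and z of gel_box_clear in the frame of storage_tray below 0.014 m) or (x of waffle_dark in the frame of storage_tray between 0.01 and 0.06 m and y of waffle_dark in the frame of storage_tray between -0.025 and 0.025 m and z of waffle_dark in the frame of storage_tray below 0.014 m) or (x of waffle_light in the frame of storage_tray between 0.01 and 0.06 m and y of waffle_light in the frame of storage_tray between -0.025 and 0.025 m and z of waffle_light in the frame of storage_tray below 0.014 m))) or (x of finger_ring in the frame of carrier below 0 m and ((x of gel_box_dark in the frame of carrier between 0.01 and 0.06 m and y of gel_box_dark in the frame of carrier between -0.025 and 0.025 m and z of gel_box_dark in the frame of carrier below 0.014 m) or (x of gel_box_clear in the frame of carrier between 0.01 and 0.06 m and y of gel_box_clear in the frame of carrier between -0.025 and 0.025 m and z of gel_box_clear in the frame of carrier below 0.014 m) or (x of waffle_dark in the frame of carrier between 0.01 and 0.06 m and y of waffle_dark in the frame of carrier between -0.025 and 0.025 m and z of waffle_dark in the frame of carrier below 0.014 m) or (x of waffle_light in the frame of carrier between 0.01 and 0.06 m and y of waffle_light in the frame of carrier between -0.025 and 0.025 m and z of waffle_light in the frame of carrier below 0.014 m)) and ((x of gel_box_dark in the frame of storage_tray between -0.06 and -0.01 m and y of gel_box_dark in the frame of storage_tray between -0.025 and 0.025 m and z of gel_box_dark in the frame of storage_tray below 0.014 m) or (x of gel_box_clear in the frame of storage_tray between -0.06 and -0.01 m and y of gel_box_clear in the frame of storage_tray between -0.025 and 0.025 m and z of gel_box_clear in the frame of storage_tray below 0.014 m) or (x of waffle_dark in the frame of storage_tray between -0.06 and -0.01 m and y of waffle_dark in the frame of storage_tray between -0.025 and 0.025 m and z of waffle_dark in the frame of storage_tray below 0.014 m) or (x of waffle_light in the frame of storage_tray between -0.06 and -0.01 m and y of waffle_light in the frame of storage_tray between -0.025 and 0.025 m and z of waffle_light in the frame of storage_tray below 0.014 m))) or (x of finger_ring in the frame of carrier below 0 m and ((x of gel_box_dark in the frame of carrier between 0.08 and 0.13 m and y of gel_box_dark in the frame of carrier between -0.025 and 0.025 m and z of gel_box_dark in the frame of carrier below 0.014 m) or (x of gel_box_clear in the frame of carrier between 0.08 and 0.13 m and y of gel_box_clear in the frame of carrier between -0.025 and 0.025 m and z of gel_box_clear in the frame of carrier below 0.014 m) or (x of waffle_dark in the frame of carrier between 0.08 and 0.13 m and y of waffle_dark in the frame of carrier between -0.025 and 0.025 m and z of waffle_dark in the frame of carrier below 0.014 m) or (x of waffle_light in the frame of carrier between 0.08 and 0.13 m and y of waffle_light in the frame of carrier between -0.025 and 0.025 m and z of waffle_light in the frame of carrier below 0.014 m)) and ((x of gel_box_dark in the frame of storage_tray between -0.13 and -0.08 m and y of gel_box_dark in the frame of storage_tray between -0.025 and 0.025 m and z of gel_box_dark in the frame of storage_tray below 0.014 m) or (x of gel_box_clear in the frame of storage_tray between -0.13 and -0.08 m and y of gel_box_clear in the frame of storage_tray between -0.025 and 0.025 m and z of gel_box_clear in the frame of storage_tray below 0.014 m) or (x of waffle_dark in the frame of storage_tray between -0.13 and -0.08 m and y of waffle_dark in the frame of storage_tray between -0.025 and 0.025 m and z of waffle_dark in the frame of storage_tray below 0.014 m) or (x of waffle_light in the frame of storage_tray between -0.13 and -0.08 m and y of waffle_light in the frame of storage_tray between -0.025 and 0.025 m and z of waffle_light in the frame of storage_tray below 0.014 m)))).
It fails at once if a pack was put down on the bench (height (world z) of any of gel_box_dark, gel_box_clear, waffle_dark, waffle_light below 0.0025 m).
It fails at once if a pack was tipped by more than 26 degrees (angle between any of gel_box_dark, gel_box_clear, waffle_dark, waffle_light's own z axis and vertical above 0.45 rad).
It fails at once if a pack was dropped (fell free from more than about 18 mm) ((linear speed of gel_box_dark above 0.6 m/s and contact force between gel_box_dark and the fingers below 0.01 N) or (linear speed of gel_box_clear above 0.6 m/s and contact force between gel_box_clear and the fingers below 0.01 N) or (linear speed of waffle_dark above 0.6 m/s and contact force between waffle_dark and the fingers below 0.01 N) or (linear speed of waffle_light above 0.6 m/s and contact force between waffle_light and the fingers below 0.01 N)).
It also fails if it takes over 77 s, if anything falls off the work surface, if the arm or the gripper's body presses on something with over 40 N, if the wrist force passes 120 N, or if a joint passes its speed limit or range.

## Working session

There is one attempt and no reset: what is moved stays moved. The work goes in short steps, Python scripts to look and compute and a tool call to move; the robot and the scene stay as the last step left them, time stands still between calls to the robot, and variables do not carry over. Pictures are saved under pics/ and viewed, about 12 in all and at most 16, crops included, and the job is handed in when it is done.

Besides the shell and the picture viewer there is one more tool, called after "Emit:" by a JSON object that holds its "api" and its "payload". send_rows: Moves the arm, as the interface text tells. Its arguments: {"type":"object","properties":{"moves":{"type":"array","items":{"type":"array","items":{"type":"array","items":{"type":"number"}}}},"grip":{"type":"number"}},"required":["moves"]}

```bash
mkdir -p pics; python3 - <<'E'
from cell import env
import cv2,numpy as np
s=env.state();print({k:np.round(v,3).tolist() for k,v in s.items()})
for n in ["scene","side","wrist"]:
    c=env.read_camera(n);cv2.imwrite(f"pics/{n}0.png",c["image"][...,::-1])
    print(n,[ (k,np.round(v,3).tolist()) for k,v in c.items() if k!="image"])
    for th in ["storage_tray","carrier","finger_ring","gel_box_dark","gel_box_clear","waffle_dark","waffle_light"]:
        print(th,[(np.round(d["xy"]).tolist(),round(d["confidence"],2)) for d in env.look_for(n,th)])
E
```

```text
{'t': 0.0, 'joints': [-1.283, 0.492, 1.559, -0.0, 1.092, -0.106], 'qvel': [0.001, -0.001, 0.001, 0.001, -0.001, -0.001], 'tau': [-0.004, -61.266, -25.818, 0.069, 0.048, -0.0], 'eef_pos': [239.752, -576.919, 222.063], 'tcp_rot': [-3.141, 0.001, -1.177], 'ft_force': [-0.215, -0.761, -0.824], 'moment': [-0.009, -0.021, -0.016], 'opening': 1.002}
scene [('mtx', [[402.652, 0.0, 324.287], [0.0, 402.652, 195.453], [0.0, 0.0, 1.0]]), ('T', [[-0.535, 0.71, -0.458, -35.373], [-0.845, -0.446, 0.296, 417.857], [0.006, 0.546, 0.838, 1017.784], [0.0, 0.0, 0.0, 1.0]])]
storage_tray [([374.0, 188.0], 0.58)]
carrier [([362.0, 158.0], 0.57)]
finger_ring []
gel_box_dark [([223.0, 287.0], 0.86), ([352.0, 202.0], 0.6)]
gel_box_clear [([407.0, 172.0], 0.58)]
waffle_dark [([392.0, 186.0], 0.82)]
waffle_light [([374.0, 196.0], 0.55)]
side [('mtx', [[470.11, 0.0, 307.967], [0.0, 470.11, 192.174], [0.0, 0.0, 1.0]]), ('T', [[0.035, -0.788, 0.614, 1269.855], [0.999, 0.017, -0.034, 50.081], [0.016, 0.615, 0.788, 1033.574], [0.0, 0.0, 0.0, 1.0]])]
storage_tray [([242.0, 192.0], 0.82)]
carrier [([222.0, 230.0], 0.96)]
finger_ring [([288.0, 222.0], 0.47)]
gel_box_dark [([426.0, 173.0], 0.91), ([276.0, 186.0], 0.61)]
gel_box_clear [([199.0, 182.0], 0.69)]
waffle_dark [([228.0, 186.0], 0.62)]
waffle_light [([250.0, 187.0], 0.54)]
wrist [('mtx', [[309.707, 0.0, 314.228], [0.0, 309.707, 205.355], [0.0, 0.0, 1.0]]), ('mount', [[1.0, 0.0, 0.001, -0.638], [0.0, -0.96, -0.281, -79.775], [0.001, 0.281, -0.96, -161.675], [0.0, 0.0, 0.0, 1.0]])]
storage_tray []
carrier []
finger_ring []
gel_box_dark []
gel_box_clear []
waffle_dark []
waffle_light []
```

```bash
cat > h.py <<'E'
import numpy as np,cv2
from cell import env
from scipy.spatial.transform import Rotation as R
def tool(s=None):
    s=s or env.state();T=np.eye(4);T[:3,:3]=R.from_euler('xyz',s["tcp_rot"]).as_matrix();T[:3,3]=s["eef_pos"];return T
def pix2w(c,uv,z,T=None):
    K=c["mtx"];x=(uv[0]-K[0,2])/K[0,0];y=(uv[1]-K[1,2])/K[1,1]
    if "mount" in c:
        r=np.hypot(x,y);d=np.array([x/r*np.sin(r),-y/r*np.sin(r),-np.cos(r)]) if r>1e-9 else np.array([0,0,-1.]);M=T@c["mount"]
    else: d=np.array([x,-y,-1]);M=c["T"]
    d=M[:3,:3]@d;o=M[:3,3];return o+d*(z-o[2])/d[2]
def w2pix(c,p,T=None):
    M=np.linalg.inv(T@c["mount"] if "mount" in c else c["T"]);q=M[:3,:3]@np.asarray(p)+M[:3,3]
    x,y,z=q[0],-q[1],-q[2];K=c["mtx"]
    if "mount" in c:
        r=np.hypot(x,y);th=np.arctan2(r,z);x,y=x/r*th,y/r*th
    else: x,y=x/z,y/z
    return np.array([K[0,0]*x+K[0,2],K[1,1]*y+K[1,2]])
def delta(p,yaw=None,s=None):
    "row numbers for going to TCP p (mm), tool down at yaw, from measured pose"
    T=tool(s);d=T[:3,:3].T@(np.asarray(p)-T[:3,3])/300
    r=np.zeros(3)
    if yaw is not None: r=R.from_matrix(T[:3,:3].T@R.from_euler('xyz',[np.pi,0,yaw]).as_matrix()).as_rotvec()/(np.pi/2)
    return np.round(np.r_[d,r],4).tolist()
E
python3 - <<'E'
import cv2
from h import *
a=cv2.imread("pics/side0.png");cv2.imwrite("pics/side0c.png",cv2.resize(a[130:290,150:470],(800,400),interpolation=cv2.INTER_CUBIC))
for n,uvs in {"side":[(242,192),(222,230),(288,222),(276,186),(199,182),(228,186),(250,187),(426,173)],"scene":[(374,188),(362,158),(352,202),(407,172),(392,186),(374,196),(223,287)]}.items():
    c=env.read_camera(n)
    for u in uvs: print(n,u,pix2w(c,u,12).round())
E
```

```text
side (242, 192) [469. -87.  12.]
side (222, 230) [ 593. -132.   12.]
side (288, 222) [572.  38.  12.]
side (276, 186) [450.   6.  12.]
side (199, 182) [ 431. -209.   12.]
side (228, 186) [ 447. -127.   12.]
side (250, 187) [452. -66.  12.]
side (426, 173) [411. 434.  12.]
scene (374, 188) [458. -79.  12.]
scene (362, 158) [ 571. -115.   12.]
scene (352, 202) [452.   5.  12.]
scene (407, 172) [ 452. -202.   12.]
scene (392, 186) [ 435. -130.   12.]
scene (374, 196) [434. -62.  12.]
scene (223, 287) [415. 436.  12.]
```

View pics/side0c.png

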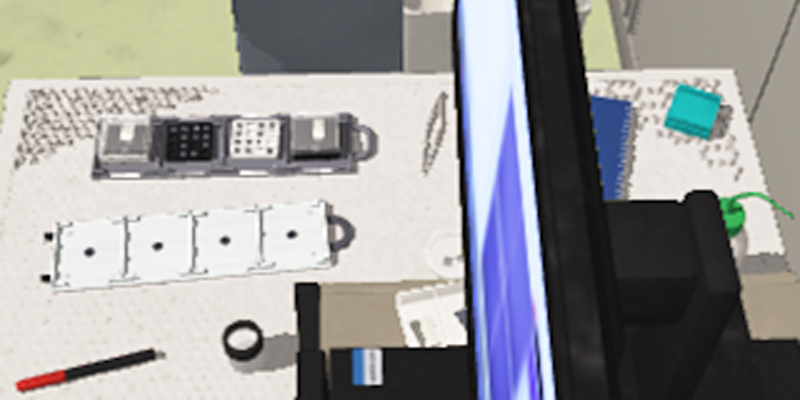

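View pics/scene0.png

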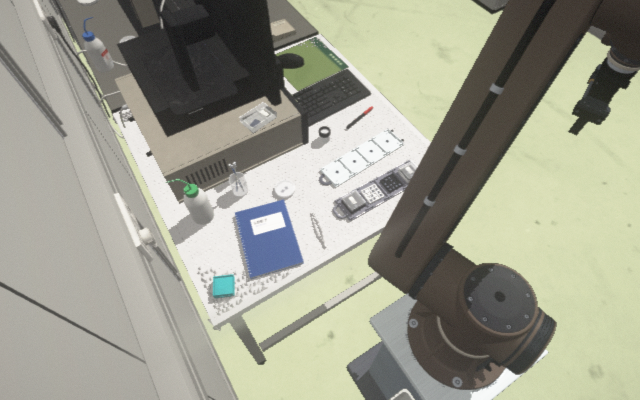

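```bash
python3 - <<'E'
from h import *
c=env.read_camera("scene")
for u in [(305,145),(183,193),(270,60),(237,185)]: print(u,pix2w(c,u,0).round(),pix2w(c,u,150).round(),pix2w(c,u,400).round())
print(delta([510,-70,250],0))
E
```

```text
(305, 145) [722.   6.   0.] [610.  66. 150.] [424. 168. 400.]
(183, 193) [756. 415.   0.] [639. 415. 150.] [445. 416. 400.]
(270, 60) [1160.  -99.    0.] [984. -22. 150.] [690. 104. 400.]
(237, 185) [696. 264.  -0.] [588. 287. 150.] [408. 324. 400.]
[-1.2156, -1.4804, -0.0913, 0.0001, -0.0, -0.7493]
```

Emit:
{"api": "send_rows", "payload": {"moves": [[[-0.3,-0.37,-0.03,0,0,-0.37],[-0.6,-0.74,-0.05,0,0,-0.749],[-0.6,-0.74,-0.05,0,0,-0.749],[-0.6,-0.74,-0.05,0,0,-0.749],[-0.6,-0.74,-0.05,0,0,-0.749],[-0.6,-0.74,-0.05,0,0,-0.749],[-0.7,-0.85,-0.06,0,0,-0.749],[-0.8,-0.98,-0.07,0,0,-0.749],[-0.9,-1,-0.08,0,0,-0.749],[-1,-1,-0.09,0,0,-0.749],[-1,-1,-0.09,0,0,-0.749]]]}}

```text
t: 2.27
eef_pos: [401.2, -181.1, 250.0]
tcp_rot: [-3.141, 0.0, 0.005]
ft_force: [1.1, -0.4, 1.2]
opening: 1.0
```

```bash
python3 - <<'E'
from h import *
print(delta([510,-70,250],0))
E
```

```text
[0.3645, -0.3685, 0.0001, -0.0004, 0.0001, 0.0035]
```

Emit:
{"api": "send_rows", "payload": {"moves": [[[0.18,-0.18,0,0,0,0.0035],[0.3645,-0.3685,0,0,0,0.0035],[0.3645,-0.3685,0,0,0,0.0035],[0.3645,-0.3685,0,0,0,0.0035],[0.3645,-0.3685,0,0,0,0.0035],[0.3645,-0.3685,0,0,0,0.0035],[0.3645,-0.3685,0,0,0,0.0035]]]}}

```text
t: 2.85
eef_pos: [510.7, -74.6, 249.5]
tcp_rot: [3.141, 0.001, -0.005]
ft_force: [0.6, 0.8, 0.1]
opening: 0.999
```

```bash
python3 - <<'E'
from h import *
s=env.state();print(s["eef_pos"],s["tcp_rot"],s["ft_force"])
c=env.read_camera("wrist");T=tool(s)
np.savez("w1.npz",img=c["image"],T=T,mount=c["mount"],mtx=c["mtx"])
cv2.imwrite("pics/w1.png",c["image"][...,::-1])
z={"storage_tray":8,"carrier":8,"finger_ring":5,"gel_box_dark":30,"gel_box_clear":30,"waffle_dark":14,"waffle_light":14}
for th in z:
    print(th,[(np.round(d["xy"]).tolist(),round(d["confidence"],2),pix2w(c,d["xy"],z[th],T).round(1)) for d in env.look_for("wrist",th)])
E
```

```text
[510.74531607 -74.61373619 249.47838504] [ 3.14147658e+00  5.07186260e-04 -5.42308969e-03] [0.59170505 0.75668796 0.06821537]
storage_tray [([282.0, 177.0], 0.73, array([468. , -72.5,   8. ]))]
carrier [([365.0, 191.0], 0.92, array([578.4, -91.9,   8. ]))]
finger_ring [([358.0, 94.0], 0.83, array([567.6,  37.3,   5. ]))]
gel_box_dark [([266.0, 115.0], 0.62, array([452. ,   9.5,  30. ])), ([266.0, 170.0], 0.35, array([450. , -59.4,  30. ]))]
gel_box_clear [([267.0, 269.0], 0.63, array([ 444.1, -198. ,   30. ]))]
waffle_dark [([269.0, 220.0], 0.8, array([ 449. , -130.9,   14. ]))]
waffle_light [([264.0, 167.0], 0.71, array([445.1, -58.1,  14. ]))]
```

View pics/w1.png

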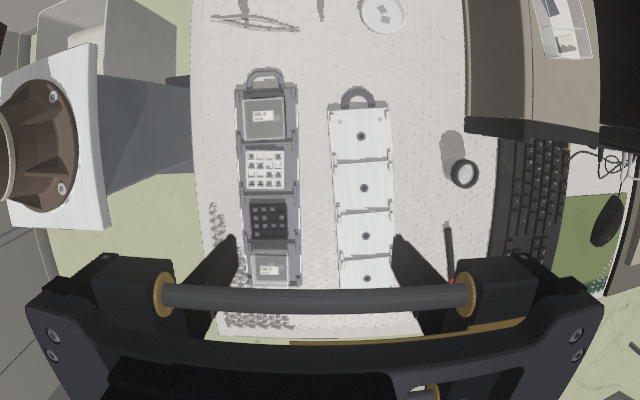

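```bash
python3 - <<'E'
from h import *
s=env.state();c=env.read_camera("wrist");T=tool(s);g=cv2.cvtColor(c["image"],cv2.COLOR_RGB2GRAY)
P=[]
for u,v in [(361,136),(364,188),(366,236),(367,278)]:
    w=255.-g[v-7:v+8,u-7:u+8];w=np.clip(w-100,0,None);Y,X=np.mgrid[v-7:v+8,u-7:u+8];uv=((X*w).sum()/w.sum(),(Y*w).sum()/w.sum())
    p=pix2w(c,uv,6,T);P.append(p);print("hole",np.round(uv,1),p.round(1))
P=np.array(P);print("spacing",np.linalg.norm(np.diff(P,axis=0),axis=1),"dir",(P[0]-P[3])/np.linalg.norm(P[0]-P[3]),P.mean(0))
z={"storage_tray":9,"carrier":11.5,"finger_ring":5,"gel_box_dark":30,"gel_box_clear":30,"waffle_dark":14,"waffle_light":14}
for th in z:
  for d in env.outline_of("wrist",th)[:2]:
    r=d["region"].astype(np.uint8);cs=max(cv2.findContours(r,cv2.RETR_EXTERNAL,cv2.CHAIN_APPROX_NONE)[0],key=cv2.contourArea)[:,0]
    W=np.float32([pix2w(c,p,z[th],T)[:2] for p in cs]);print(th,round(d["confidence"],2),d["xy"],cv2.minAreaRect(W),W.min(0),W.max(0))
E
```

```text
hole [360.3 135.7] [571.7 -18.5   6. ]
hole [363.3 187.2] [577.2 -87.9   6. ]
hole [365.4 235.2] [ 583.  -157.7    6. ]
hole [366.5 277.7] [ 588.7 -227.4    6. ]
spacing [69.66895869 70.01416741 69.90216647] dir [-0.08107794  0.99670776  0.        ] [ 580.14629815 -122.85348009    6.        ]
storage_tray 0.55 [281.2, 178.1] ((448.8073425292969, -84.7635498046875), (85.30872344970703, 307.35833740234375), 0.18499021232128143) [ 406.0328  -238.36444] [491.8903  68.9374]
carrier 0.77 [362.1, 192.7] ((578.909423828125, -112.99288940429688), (85.39156341552734, 265.90576171875), 5.0439453125) [ 527.73846 -242.3412 ] [630.2209    21.735943]
carrier 0.17 [358.7, 93.3] ((566.6571044921875, 31.87023162841797), (43.24968338012695, 24.23541831970215), 3.484671115875244) [545.7114    18.777807] [588.4593    43.973442]
finger_ring 0.73 [360.3, 94.1] ((567.1755981445312, 32.53649139404297), (43.69758224487305, 23.875804901123047), 5.4431891441345215) [546.2682    18.998573] [589.695    44.60371]
gel_box_dark 0.9 [266.8, 114.4] ((449.0801086425781, 6.076374053955078), (55.12952423095703, 53.66203689575195), 89.02057647705078) [422.37024 -21.53803] [475.99255   33.812954]
gel_box_clear 0.75 [269.8, 268.7] ((447.33502197265625, -199.24436950683594), (64.2174301147461, 53.10634994506836), 86.62007141113281) [ 420.1928 -231.2468] [ 474.79443 -166.02965]
waffle_dark 0.87 [267.7, 221.9] ((447.4683532714844, -132.56637573242188), (53.970340728759766, 52.26927947998047), 89.5226058959961) [ 421.24713 -159.35936] [ 473.65103 -105.41846]
waffle_light 0.95 [264.5, 169.2] ((445.24615478515625, -60.15568542480469), (52.215087890625, 50.42548751831055), 89.16737365722656) [419.82123 -86.50863] [470.54355 -33.80956]
```

```bash
python3 - <<'E'
from h import *
s=env.state();print(s["eef_pos"],s["tcp_rot"])
print(delta([448.5,7,110],0),delta([448.5,7,17],0))
E
```

```text
[511.16974504 -74.48791638 249.62451482] [ 3.14150525e+00 -4.27827769e-05 -5.92016696e-03]
[-0.2105, -0.2704, 0.4654, 0.0001, -0.0, -0.0038] [-0.2105, -0.2705, 0.7754, 0.0001, -0.0, -0.0038]
```

Emit:
{"api": "send_rows", "payload": {"moves": [[[-0.05,-0.07,0.11,0,0,-0.004],[-0.11,-0.14,0.23,0,0,-0.004],[-0.16,-0.2,0.35,0,0,-0.004],[-0.2105,-0.2705,0.45,0,0,-0.004],[-0.2105,-0.2705,0.5,0,0,-0.004],[-0.2105,-0.2705,0.58,0,0,-0.004],[-0.2105,-0.2705,0.64,0,0,-0.004],[-0.2105,-0.2705,0.68,0,0,-0.004],[-0.2105,-0.2705,0.71,0,0,-0.004],[-0.2105,-0.2705,0.71,0,0,-0.004],[-0.2105,-0.2705,0.71,0,0,-0.004]]], "grip": -1}}

```text
t: 4.57
eef_pos: [448.6, 7.0, 36.6]
tcp_rot: [3.142, 0.0, 0.0]
ft_force: [0.4, -0.7, -0.1]
opening: 1.002
```

```bash
python3 - <<'E'
from h import *
s=env.state();print(s["eef_pos"],s["tcp_rot"],s["ft_force"])
print(delta([448.5,7,17],0))
c=env.read_camera("wrist");cv2.imwrite("pics/w2.png",c["image"][...,::-1]);print(env.state()["eef_pos"])
E
```

```text
[448.55978969   6.97401963  36.62844961] [3.14157862e+00 4.58655452e-04 2.90674122e-04] [ 0.42572876 -0.69350398 -0.05462291]
[-0.0002, -0.0001, 0.0654, 0.0, 0.0003, 0.0002]
[448.76927917   6.9378677   37.05942596]
```

View pics/w2.png

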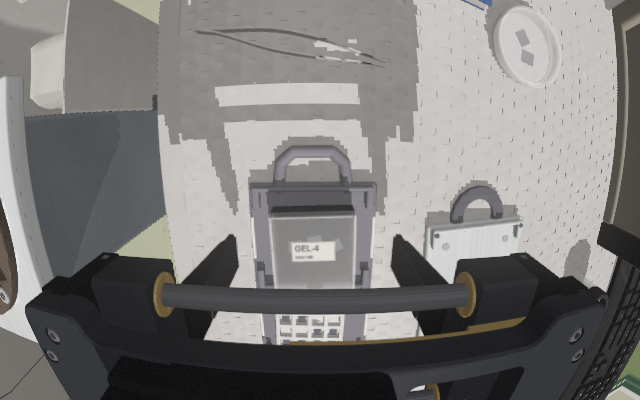

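Emit:
{"api": "send_rows", "payload": {"moves": [[[0,0,0.03,0,0,0],[0,0,0.055,0,0,0],[0,0,0.066,0,0,0],[0,0,0.066,0,0,0],[0,0,0.066,0,0,0]]]}}

```text
t: 5.03
eef_pos: [448.4, 7.0, 16.6]
tcp_rot: [-3.142, 0.001, 0.0]
ft_force: [-0.3, 0.1, 0.8]
opening: 0.995
```

Emit:
{"api": "send_rows", "payload": {"moves": [[[0,0,0,0,0,0],[0,0,0,0,0,0],[0,0,0,0,0,0],[0,0,0,0,0,0],[0,0,0,0,0,0],[0,0,0,0,0,0],[0,0,0,0,0,0],[0,0,0,0,0,0]]], "grip": 1}}

```text
t: 5.7
eef_pos: [448.5, 7.0, 16.8]
tcp_rot: [3.142, -0.0, 0.0]
ft_force: [0.7, -0.1, 0.3]
opening: 0.542
```

Emit:
{"api": "send_rows", "payload": {"moves": [[[0,0,-0.04,0,0,0],[0,0,-0.12,0,0,0],[0.02,0.01,-0.18,0,0,0],[0.1,0.02,-0.2,0,0,-0.013],[0.2,0.04,-0.2,0,0,-0.025],[0.3,0.06,-0.2,0,0,-0.038],[0.38,0.08,-0.19,0,0,-0.0516],[0.411,0.085,-0.15,0,0,-0.0516],[0.411,0.085,-0.1,0,0,-0.0516],[0.411,0.085,-0.06,0,0,-0.0516],[0.411,0.085,-0.06,0,0,-0.0516],[0.411,0.085,-0.06,0,0,-0.0516]]]}}

```text
t: 6.7
eef_pos: [571.1, -18.4, 34.3]
tcp_rot: [-3.141, 0.002, 0.081]
ft_force: [-0.2, 0.3, 0.5]
opening: 0.543
```

```bash
python3 - <<'E'
from h import *
s=env.state();print(s["eef_pos"],s["tcp_rot"],s["ft_force"],s["opening"])
print(delta([571.7,-18.5,17.5],0.0812))
c=env.read_camera("wrist");cv2.imwrite("pics/w3.png",c["image"][...,::-1])
E
```

```text
[571.12560724 -18.36413175  34.33218404] [-3.14127516e+00  1.82250342e-03  8.13934628e-02] [-0.21019593  0.26747902  0.49813141] 0.5426912168168255
[0.002, 0.0006, 0.0561, -0.0002, 0.0012, 0.0001]
```

View pics/w3.png

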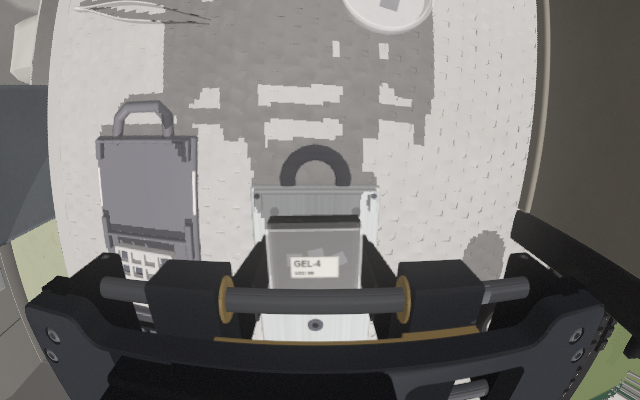

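Emit:
{"api": "send_rows", "payload": {"moves": [[[0,0,0.02,0,0,0],[0,0,0.04,0,0,0],[0,0,0.05,0,0,0],[0,0,0.055,0,0,0],[0,0,0.057,0,0,0],[0,0,0.057,0,0,0]]]}}

```text
t: 7.25
eef_pos: [571.8, -18.5, 17.6]
tcp_rot: [3.142, 0.0, 0.081]
ft_force: [-0.0, 0.2, -1.0]
opening: 0.548
```

Emit:
{"api": "send_rows", "payload": {"moves": [[[0,0,0,0,0,0],[0,0,0,0,0,0],[0,0,0,0,0,0],[0,0,0,0,0,0],[0,0,0,0,0,0],[0,0,-0.05,0,0,0],[0,0,-0.15,0,0,0],[0,0,-0.27,0,0,0],[0,0,-0.27,0,0,0],[0,0,-0.27,0,0,0]]], "grip": -1}}

```text
t: 8.08
eef_pos: [572.6, -18.5, 100.4]
tcp_rot: [3.141, -0.004, 0.081]
ft_force: [0.6, -0.8, -1.0]
opening: 0.998
```

```bash
python3 - <<'E'
from h import *
s=env.state();print(s["t"],s["eef_pos"],s["tcp_rot"],s["ft_force"],s["opening"])
print(delta([446.5,-60,90],0.0),delta([446.5,-60,16],0.0))
c=env.read_camera("wrist");cv2.imwrite("pics/w4.png",c["image"][...,::-1]);T=tool(s)
for th,z in [("gel_box_dark",30),("waffle_light",14)]:
  for d in env.outline_of("wrist",th)[:2]:
    r=d["region"].astype(np.uint8);cs=max(cv2.findContours(r,cv2.RETR_EXTERNAL,cv2.CHAIN_APPROX_NONE)[0],key=cv2.contourArea)[:,0]
    W=np.float32([pix2w(c,p,z,T)[:2] for p in cs]);print(th,round(d["confidence"],2),d["xy"],cv2.minAreaRect(W),W.min(0),W.max(0))
E
```

```text
8.0833 [572.56974916 -18.54442399 100.42033761] [ 3.14065937 -0.00361951  0.08144878] [ 0.59818607 -0.78543321 -0.9546168 ] 0.9976778763939973
[-0.4302, 0.1035, 0.0333, 0.0005, -0.0023, 0.0519] [-0.4311, 0.1033, 0.2799, 0.0005, -0.0023, 0.0519]
gel_box_dark 0.61 [315.6, 216.6] ((571.526611328125, -17.26355743408203), (51.549068450927734, 56.21839141845703), 4.725349426269531) [544.49384  -47.282227] [599.3073    12.549934]
gel_box_dark 0.23 [180.4, 177.4] ((458.75830078125, 0.8135604858398438), (78.61222076416016, 136.5122833251953), 0.9739566445350647) [419.84436 -68.08096] [498.61914   68.875435]
waffle_light 0.83 [176.2, 239.6] ((446.99810791015625, -59.53038787841797), (54.06266403198242, 53.69328689575195), 87.79437255859375) [419.66864 -86.99184] [474.21127  -32.207676]
```

View pics/w4.png

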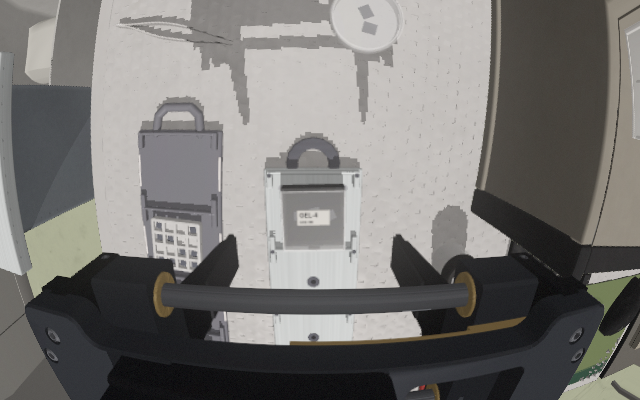

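Emit:
{"api": "send_rows", "payload": {"moves": [[[-0.1,0.025,0,0,0,0.013],[-0.22,0.05,0,0,0,0.026],[-0.33,0.08,0,0,0,0.04],[-0.4,0.1,0.03,0,0,0.0517],[-0.427,0.1034,0.08,0,0,0.0517],[-0.427,0.1034,0.15,0,0,0.0517],[-0.427,0.1034,0.2,0,0,0.0517],[-0.427,0.1034,0.215,0,0,0.0517],[-0.427,0.1034,0.215,0,0,0.0517],[-0.427,0.1034,0.215,0,0,0.0517]]]}}

```text
t: 9.07
eef_pos: [446.5, -59.7, 34.0]
tcp_rot: [-3.141, 0.001, 0.0]
ft_force: [-0.6, -0.7, 0.4]
opening: 0.999
```

```bash
python3 - <<'E'
from h import *
s=env.state();print(s["t"],s["eef_pos"],s["tcp_rot"])
print(delta([446.7,-60,15.7],0.0))
E
```

```text
9.0667 [446.53717028 -59.70103792  33.98175661] [-3.14132716e+00  1.17572310e-03  2.71482960e-04]
[0.0006, 0.001, 0.0609, -0.0002, 0.0007, 0.0002]
```

Emit:
{"api": "send_rows", "payload": {"moves": [[[0,0,0.03,0,0,0],[0,0,0.05,0,0,0],[0,0,0.06,0,0,0],[0,0,0.061,0,0,0],[0,0,0.061,0,0,0]]]}}

```text
t: 9.48
eef_pos: [446.6, -59.8, 15.8]
tcp_rot: [-3.142, 0.0, 0.0]
ft_force: [-0.0, -0.1, -0.2]
opening: 1.0
```

Emit:
{"api": "send_rows", "payload": {"moves": [[[0,0,0,0,0,0],[0,0,0,0,0,0],[0,0,0,0,0,0],[0,0,0,0,0,0],[0,0,0,0,0,0],[0,0,0,0,0,0],[0,0,0,0,0,0],[0,0,0,0,0,0]]], "grip": 1}}

```text
t: 10.15
eef_pos: [446.6, -59.8, 15.9]
tcp_rot: [3.142, 0.0, 0.0]
ft_force: [-0.4, 0.2, 0.7]
opening: 0.531
```

Emit:
{"api": "send_rows", "payload": {"moves": [[[0,0,-0.04,0,0,0],[0,0,-0.1,0,0,0],[0.02,0.01,-0.16,0,0,0],[0.1,0.02,-0.18,0,0,-0.013],[0.2,0.04,-0.18,0,0,-0.025],[0.3,0.06,-0.18,0,0,-0.038],[0.39,0.085,-0.17,0,0,-0.0517],[0.4353,0.0937,-0.14,0,0,-0.0517],[0.4353,0.0937,-0.1,0,0,-0.0517],[0.4353,0.0937,-0.06,0,0,-0.0517],[0.4353,0.0937,-0.06,0,0,-0.0517],[0.4353,0.0937,-0.06,0,0,-0.0517]]]}}

```text
t: 11.15
eef_pos: [575.7, -87.5, 33.0]
tcp_rot: [-3.141, 0.003, 0.081]
ft_force: [-0.4, 0.3, 0.4]
opening: 0.531
```

```bash
python3 - <<'E'
from h import *
s=env.state();print(s["eef_pos"],s["tcp_rot"],s["ft_force"],s["opening"])
print(delta([577.2,-87.9,16.3],0.0812))
c=env.read_camera("wrist");cv2.imwrite("pics/w5.png",c["image"][...,::-1])
E
```

```text
[575.69424978 -87.49746307  32.9935413 ] [-3.14067619e+00  2.79232522e-03  8.12939560e-02] [-0.35158404  0.3097948   0.38616577] 0.530953616937893
[0.005, 0.0018, 0.0556, -0.0006, 0.0018, 0.0001]
```

View pics/w5.png

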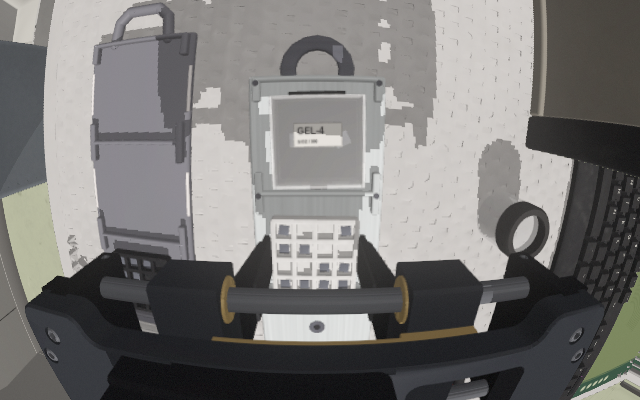

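Emit:
{"api": "send_rows", "payload": {"moves": [[[0,0,0.02,0,0,0],[0,0,0.04,0,0,0],[0,0,0.05,0,0,0],[0,0,0.055,0,0,0],[0,0,0.058,0,0,0],[0,0,0.058,0,0,0]]]}}

```text
t: 11.7
eef_pos: [577.2, -87.9, 16.4]
tcp_rot: [3.142, 0.0, 0.081]
ft_force: [-0.3, -0.7, -0.2]
opening: 0.532
```

Emit:
{"api": "send_rows", "payload": {"moves": [[[0,0,0,0,0,0],[0,0,0,0,0,0],[0,0,0,0,0,0],[0,0,0,0,0,0],[0,0,0,0,0,0],[0,0,-0.05,0,0,0],[0,0,-0.15,0,0,0],[0,0,-0.27,0,0,0],[0,0,-0.27,0,0,0],[0,0,-0.27,0,0,0],[0,0,-0.27,0,0,0]]], "grip": -1}}

```text
t: 12.62
eef_pos: [577.0, -87.8, 97.2]
tcp_rot: [3.142, 0.0, 0.081]
ft_force: [0.8, 0.4, -0.5]
opening: 1.0
```

```bash
cat > m.py <<'E'
from h import *
import sys
def meas(items,pic=None):
    s=env.state();print(s["t"],s["eef_pos"],s["tcp_rot"],s["ft_force"],s["opening"])
    c=env.read_camera("wrist");T=tool(s)
    if pic: cv2.imwrite(pic,c["image"][...,::-1])
    for th,z in items:
      for d in env.outline_of("wrist",th)[:2]:
        r=d["region"].astype(np.uint8);cs=max(cv2.findContours(r,cv2.RETR_EXTERNAL,cv2.CHAIN_APPROX_NONE)[0],key=cv2.contourArea)[:,0]
        W=np.float32([pix2w(c,p,z,T)[:2] for p in cs]);print(th,round(d["confidence"],2),np.round(d["xy"]),cv2.minAreaRect(W),W.min(0),W.max(0))
    return s
E
python3 - <<'E'
from m import *
s=meas([("waffle_light",14),("waffle_dark",14)],"pics/w6.png")
print(delta([447.5,-131.5,34],0.0,s))
E
```

```text
12.6167 [576.98063106 -87.80755575  97.2098068 ] [3.14155526e+00 1.32860397e-04 8.13720482e-02] [ 0.76580473  0.39104114 -0.47175379] 1.000460680264134
waffle_light 0.61 [314. 215.] ((577.654296875, -87.57040405273438), (50.37953186035156, 53.26527404785156), 3.257227659225464) [ 551.50934 -115.39598] [603.5067   -60.835403]
waffle_dark 0.87 [175. 242.] ((448.1069641113281, -132.01031494140625), (53.67276382446289, 52.4358024597168), 87.82198333740234) [ 421.9374  -158.88359] [ 474.9907   -105.649765]
[-0.442, 0.1101, 0.2108, 0.0, 0.0001, 0.0518]
```

Emit:
{"api": "send_rows", "payload": {"moves": [[[-0.1,0.025,0,0,0,0.013],[-0.22,0.05,0,0,0,0.026],[-0.33,0.08,0,0,0,0.04],[-0.41,0.105,0.03,0,0,0.0518],[-0.442,0.1117,0.08,0,0,0.0518],[-0.442,0.1117,0.15,0,0,0.0518],[-0.442,0.1117,0.22,0,0,0.0518],[-0.442,0.1117,0.25,0,0,0.0518],[-0.442,0.1117,0.265,0,0,0.0518],[-0.442,0.1117,0.271,0,0,0.0518],[-0.442,0.1117,0.271,0,0,0.0518],[-0.442,0.1117,0.271,0,0,0.0518]]]}}

```text
t: 13.77
eef_pos: [448.1, -132.1, 16.7]
tcp_rot: [3.141, -0.001, 0.0]
ft_force: [0.3, -0.0, 0.4]
opening: 0.998
```

Emit:
{"api": "send_rows", "payload": {"moves": [[[0,0,0,0,0,0],[0,0,0,0,0,0],[0,0,0,0,0,0],[0,0,0,0,0,0],[0,0,0,0,0,0],[0,0,0,0,0,0],[0,0,0,0,0,0],[0,0,0,0,0,0]]], "grip": 1}}

```text
t: 14.43
eef_pos: [447.8, -132.1, 16.2]
tcp_rot: [3.142, 0.0, 0.0]
ft_force: [-0.6, 0.5, 0.7]
opening: 0.534
```

```bash
python3 - <<'E'
from h import *
s=env.state();print(s["eef_pos"],s["tcp_rot"],s["ft_force"],s["opening"])
print(delta([583.0,-157.7,16.5],0.0812))
E
```

```text
[ 447.7923282  -132.06940752   16.2460964 ] [3.14151853e+00 3.10919685e-05 1.20069572e-05] [-0.63921775  0.52911138  0.73716045] 0.5344269067441654
[0.4507, 0.0854, -0.0009, 0.0, 0.0, -0.0517]
```

Emit:
{"api": "send_rows", "payload": {"moves": [[[0,0,-0.04,0,0,0],[0,0,-0.1,0,0,0],[0.02,0.01,-0.16,0,0,0],[0.1,0.02,-0.18,0,0,-0.013],[0.2,0.04,-0.18,0,0,-0.025],[0.3,0.06,-0.18,0,0,-0.038],[0.4,0.08,-0.17,0,0,-0.0517],[0.4507,0.0854,-0.14,0,0,-0.0517],[0.4507,0.0854,-0.1,0,0,-0.0517],[0.4507,0.0854,-0.06,0,0,-0.0517],[0.4507,0.0854,-0.06,0,0,-0.0517],[0.4507,0.0854,-0.06,0,0,-0.0517]]]}}

```text
t: 15.43
eef_pos: [581.6, -157.3, 33.4]
tcp_rot: [-3.14, 0.002, 0.081]
ft_force: [-1.0, -0.5, 0.4]
opening: 0.535
```

Emit:
{"api": "send_rows", "payload": {"moves": [[[0,0,0.02,0,0,0],[0,0,0.04,0,0,0],[0,0,0.05,0,0,0],[0,0,0.055,0,0,0],[0,0,0.058,0,0,0],[0,0,0.058,0,0,0],[0,0,0.058,0,0,0]]]}}

```text
t: 16.02
eef_pos: [583.1, -157.7, 16.9]
tcp_rot: [3.141, -0.0, 0.081]
ft_force: [0.4, -0.2, -0.9]
opening: 0.532
```

Emit:
{"api": "send_rows", "payload": {"moves": [[[0,0,0,0,0,0],[0,0,0,0,0,0],[0,0,0,0,0,0],[0,0,0,0,0,0],[0,0,0,0,0,0],[0,0,-0.05,0,0,0],[0,0,-0.15,0,0,0],[0,0,-0.27,0,0,0],[0,0,-0.27,0,0,0],[0,0,-0.27,0,0,0],[0,0,-0.27,0,0,0]]], "grip": -1}}

```text
t: 16.93
eef_pos: [582.8, -157.6, 97.6]
tcp_rot: [3.142, 0.0, 0.081]
ft_force: [0.0, 0.2, 0.8]
opening: 0.995
```

```bash
python3 - <<'E'
from m import *
s=meas([("waffle_dark",14),("gel_box_clear",30)],"pics/w7.png")
print(delta([448,-201,17],0.0,s))
E
```

```text
16.9333 [ 582.78484234 -157.60156167   97.62894648] [3.14150768e+00 4.68850494e-05 8.12274437e-02] [0.01906447 0.22511605 0.80680692] 0.9953577809367063
waffle_dark 0.8 [315. 219.] ((583.3028564453125, -158.99337768554688), (51.07581329345703, 51.255428314208984), 4.6251678466796875) [ 556.4723  -186.39433] [ 609.9155  -131.65572]
gel_box_clear 0.7 [166. 245.] ((450.93499755859375, -197.92430114746094), (62.02616500854492, 61.802886962890625), 86.05852508544922) [ 419.80283 -229.7644 ] [ 482.5508  -168.00127]
[-0.4595, 0.1077, 0.2688, 0.0001, 0.0, 0.0517]
```

View pics/w7.png

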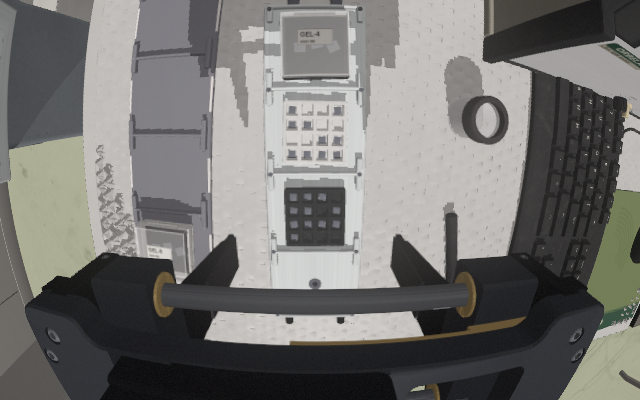

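Emit:
{"api": "send_rows", "payload": {"moves": [[[-0.1,0.025,0,0,0,0.013],[-0.22,0.05,0,0,0,0.026],[-0.34,0.08,0,0,0,0.04],[-0.43,0.1,0.02,0,0,0.0518],[-0.4595,0.1077,0.06,0,0,0.0518],[-0.4595,0.1077,0.12,0,0,0.0518],[-0.4595,0.1077,0.165,0,0,0.0518],[-0.4595,0.1077,0.1755,0,0,0.0518],[-0.4595,0.1077,0.1755,0,0,0.0518],[-0.4595,0.1077,0.1755,0,0,0.0518],[-0.4595,0.1077,0.1755,0,0,0.0518]]]}}

```text
t: 18.0
eef_pos: [448.6, -201.1, 45.6]
tcp_rot: [3.141, -0.0, 0.0]
ft_force: [-0.2, -0.1, -0.7]
opening: 0.997
```

```bash
python3 - <<'E'
from m import *
s=meas([("gel_box_clear",30)],"pics/w8.png")
print(delta([447.5,-200.5,17],0.0,s))
E
```

```text
18.0 [ 448.56446313 -201.09581899   45.60594861] [ 3.14123008e+00 -4.78038256e-04  1.15689349e-04] [-0.18790447 -0.06437761 -0.68097815] 0.9971103098436492
gel_box_clear 0.66 [312. 243.] ((446.2227478027344, -200.08709716796875), (58.145442962646484, 51.76117706298828), 89.17147827148438) [ 419.98355 -229.21729] [ 472.1703  -171.15399]
[-0.0036, -0.002, 0.0954, 0.0002, -0.0003, 0.0001]
```

View pics/w8.png

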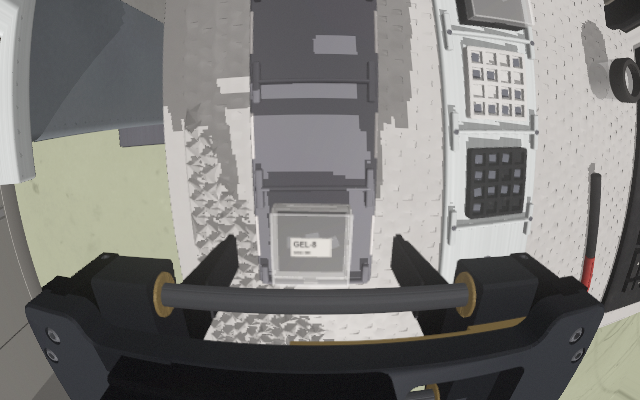

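Emit:
{"api": "send_rows", "payload": {"moves": [[[-0.0045,-0.0025,0.03,0,0,0],[-0.0045,-0.0025,0.06,0,0,0],[-0.0045,-0.0025,0.085,0,0,0],[-0.0045,-0.0025,0.094,0,0,0],[-0.0045,-0.0025,0.094,0,0,0],[-0.0045,-0.0025,0.094,0,0,0]]]}}

```text
t: 18.6
eef_pos: [446.8, -200.3, 16.6]
tcp_rot: [-3.141, 0.001, -0.0]
ft_force: [0.6, -0.0, -0.5]
opening: 0.999
```

Emit:
{"api": "send_rows", "payload": {"moves": [[[0,0,0,0,0,0],[0,0,0,0,0,0],[0,0,0,0,0,0],[0,0,0,0,0,0],[0,0,0,0,0,0],[0,0,0,0,0,0],[0,0,0,0,0,0],[0,0,0,0,0,0]]], "grip": 1}}

```text
t: 19.27
eef_pos: [446.9, -200.3, 17.0]
tcp_rot: [3.141, -0.0, -0.0]
ft_force: [-0.8, -0.6, 0.9]
opening: 0.545
```

```bash
python3 - <<'E'
from h import *
s=env.state();print(s["eef_pos"],s["tcp_rot"],s["ft_force"],s["opening"])
print(delta([588.7,-227.6,17.5],0.0812))
E
```

```text
[ 446.90580958 -200.34299999   17.03069484] [ 3.14146496e+00 -6.71064742e-05 -1.45159049e-04] [-0.81147541 -0.60666203  0.91907895] 0.5449515641085606
[0.4727, 0.0908, -0.0015, 0.0001, -0.0, -0.0518]
```

Emit:
{"api": "send_rows", "payload": {"moves": [[[0,0,-0.04,0,0,0],[0,0,-0.12,0,0,0],[0.02,0.01,-0.18,0,0,0],[0.1,0.02,-0.2,0,0,-0.013],[0.2,0.04,-0.2,0,0,-0.025],[0.31,0.06,-0.2,0,0,-0.038],[0.42,0.08,-0.19,0,0,-0.0518],[0.4727,0.091,-0.15,0,0,-0.0518],[0.4727,0.091,-0.1,0,0,-0.0518],[0.4727,0.091,-0.06,0,0,-0.0518],[0.4727,0.091,-0.06,0,0,-0.0518],[0.4727,0.091,-0.06,0,0,-0.0518]]]}}

```text
t: 20.27
eef_pos: [587.9, -227.4, 34.4]
tcp_rot: [-3.141, 0.002, 0.081]
ft_force: [-0.6, 0.4, -0.3]
opening: 0.545
```

Emit:
{"api": "send_rows", "payload": {"moves": [[[0,0,0.02,0,0,0],[0,0,0.04,0,0,0],[0,0,0.05,0,0,0],[0,0,0.055,0,0,0],[0,0,0.058,0,0,0],[0,0,0.058,0,0,0],[0,0,0.058,0,0,0]]]}}

```text
t: 20.85
eef_pos: [588.8, -227.7, 17.7]
tcp_rot: [3.141, -0.0, 0.081]
ft_force: [0.1, -0.8, -0.0]
opening: 0.545
```

Release, rise, and move a bit higher and back so the wrist camera sees the whole carrier.

Emit:
{"api": "send_rows", "payload": {"moves": [[[0,0,0,0,0,0],[0,0,0,0,0,0],[0,0,0,0,0,0],[0,0,0,0,0,0],[0,0,0,0,0,0],[0,0,-0.05,0,0,0],[0,0,-0.15,0,0,0],[0,0,-0.27,0,0,0],[0,-0.08,-0.37,0,0,0],[0,-0.18,-0.45,0,0,0],[0,-0.2,-0.5,0,0,0],[0,-0.2,-0.5,0,0,0]]], "grip": -1}}

```text
t: 21.85
eef_pos: [584.9, -166.5, 171.2]
tcp_rot: [3.139, -0.005, 0.083]
ft_force: [-0.4, -0.4, 0.8]
opening: 0.998
```

Emit:
{"api": "send_rows", "payload": {"moves": [[[0,0,0,0,0,0],[0,0,0,0,0,0],[0,0,0,0,0,0]]]}}

```text
t: 22.1
eef_pos: [583.4, -168.5, 166.1]
tcp_rot: [-3.141, 0.002, 0.08]
ft_force: [0.8, -0.4, -0.6]
opening: 1.003
```

```bash
python3 - <<'E'
from m import *
s=meas([("gel_box_clear",30),("waffle_dark",14),("waffle_light",14),("gel_box_dark",30)],"pics/w9.png")
E
```

```text
22.1 [ 583.39674393 -168.45668108  166.09288378] [-3.14082749e+00  1.90517200e-03  8.04137728e-02] [ 0.80311518 -0.4332973  -0.5907264 ] 1.0025444344247034
gel_box_clear 0.83 [315. 250.] ((588.8065795898438, -226.1676483154297), (51.165950775146484, 58.57722473144531), 3.02294921875) [ 562.5139  -255.91174] [ 615.6549 -196.3254]
waffle_dark 0.65 [316. 186.] ((583.3372192382812, -159.70550537109375), (51.67013168334961, 52.336177825927734), 4.611630916595459) [ 555.84515 -186.65012] [ 609.48566 -132.71379]
waffle_light 0.88 [312. 119.] ((576.9675903320312, -89.37239837646484), (51.32250213623047, 49.94245529174805), 4.608928680419922) [ 550.9557   -116.042305] [603.6647   -62.672573]
gel_box_dark 0.56 [315.  48.] ((572.3544921875, -22.216821670532227), (52.13112258911133, 54.607460021972656), 5.845551490783691) [544.65857 -50.94531] [599.5225      7.4159503]
```

View pics/w9.png

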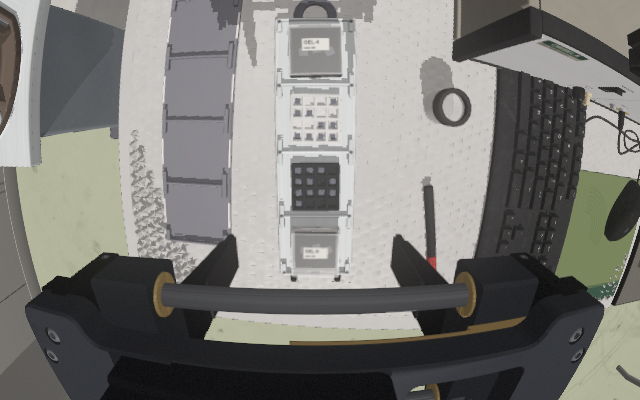

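```bash
python3 -c "
from cell import env
print(env.job_done())"
```

```text
the job is handed in; nothing more can be done
None
```

All four packs are now in the same positions of the carrier as they had in the tray. From the ring end they are gel_box_dark, waffle_light, waffle_dark and gel_box_clear. Each went straight across level, one grasp per pack, and the job was handed in at about 22 s of the 77 s allowed.

- **Last picture:** it shows the tray empty, each pack inside its own nest and the open gripper well above them. Judging by eye, they lie flat.
- **Measured centres:** three packs came out within about 2 mm of their nest centres.
- **One disagreement:** gel_box_dark's two outline measurements differ. It read about 1 mm off just after placing and about 4 mm along the row in the last, oblique view. I trust the closer one, and both are inside the 9.5 mm tolerance.
- **Forces and grip:** readings after each move stayed under about 1.5 N, and the jaw openings matched the pack widths.

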